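# Park the vacuum adapter and click its cap home

### The arm

A 6-joint arm with a two-finger parallel gripper is mounted at the origin on the work surface. World frame = base frame: x ahead of the robot, y to its left, z up, the work surface at z = 0. Lengths are in m, angles in rad, forces in N, time in s.
With the tool pointing down it reaches from about 0.425 to 0.95 m from the base axis. Payload 3.5 kg.
Tool frame: the origin (TCP) lies midway between the tips of the shut fingers; the grasp point (between the pads) lies 19 mm behind it; z points along the fingers, y is the line along which they close (so a half turn about z gives the same grasp; the last joint's range is limited). The gripper opens to 85 mm and grips with 20 to 120 N. Pads are 22 mm wide; open, the fingers measure 114 mm over their backs; the gripper's body (76 mm by 85 mm) begins 54 mm behind the grasp point. The pads swing forward as they close: fully open they stand 13 mm farther back than shut.
Start: joints at [-1.311, 0.286, 1.577, -0, 1.279, -0.15], TCP at [0.269, -0.619, 0.231] pointing down, gripper open.
Joint ranges: [-2.77, 2.77], [-0.9, 2.22], [0.21, 2.48], [-1.53, 4.67], [0.24, 2.81], [-2.84, 2.84]. Speed limits (rad/s): [2.79, 2.79, 3.14, 3.14, 3.14, 3.14].

### API

Orientations are given as a unit quaternion [x, y, z, w].
In Python, from plant import get_state, read_camera, ctrl gives the robot as it stands.
- The arm moves only by the shell command python3 -m crank 'ROWS' [FORCE]. ROWS is JSON, a list of rows, each a list of 3 entries, a list of its own where there are three numbers: the shift along the tool's x, y, z in mm, then the turn about the tool's z in degrees, then the closure in counts, from 0 (fully open) to 255 (shut). In form: [[[tx, ty, tz], yaw, claw], ...]. A call has 1 to 10 rows; each row is the pose to reach, as a shift and turn from the pose commanded when the call began, along the tool's axes at that moment; what a row does not reach only later rows make up. A row lasts 1/10 s, in which the tool goes at most 50 mm and 8.59 degrees, less where a joint would pass 70% of its speed; a pose out of reach is approached as far as the arm can. A call with a gripper value outside its range is refused whole. The fingers move at their own pace and stop on an object; FORCE is the grip in N (left out, the last holds). Time passes only in rows, so rows that repeat a pose let the fingers close. It gives the time, the measured TCP pose, the force, the opening and the grip force at its end, in the units of the state.
- get_state(): the state, without advancing time (a new reading comes with each control period).
- read_camera(name): name is "scene" or "top" or "wrist"; returns a dict with "frame" (400x640x3 uint8, blue, green, red), "range_z" (400x640 float32, m along the optical axis (not along the pixel's ray), 0 where there is no reading), "vfov" (degrees; the focal length in pixels is half the picture's height over the tangent of half this angle, whatever the lens; pixels are square), "cx", "cy" (the principal point, pixels), "k1" (the pictures are not rectified: a ray, as slopes to the right and down, at radius r is drawn at 1 + k1 r^2 times it, then the intrinsics apply), "origin" and "orientation" of the camera in the world. Camera axes: x right, y down, z forward; pixel columns grow to the right and rows downward; lengths in m; the calibration is good to about 2 mm. A picture is of the moment at which its call begins.
- ctrl.sign_off(): hands the job in; it is judged then, once.
The state is a dict: "time": time; "qpos": joint angles; "dq": joint speeds; "joint_efforts": joint torques, N m; "eef_pos": TCP position; "tcp_rot": TCP orientation; "contact_force": force on the tool from outside, world axes, zero at the start; "wrist_torque": the same for the moment, N m; "opening": opening from 0.0 (shut) to 1.0 (fully open); "finger_force": force on a finger pad.
Only numpy, scipy, OpenCV 4.12 (cv2) and the standard library are available. Lean on these libraries where they do the work, as an engineer would, in place of code of your own. Each camera call takes 0.05 s, during which the arm holds its last target. There are 200 camera calls.

### The job

First push the loose aluminium vacuum adapter across the bench, without lifting or tipping it, until its round foot rests against both walls of the red corner stop. Then put the yellow protective cap squarely on the adapter's upper flange, press it down until it snaps home, and keep pressing: finish while still holding the snapped cap down with a firm, steady push of about 10 N or a little more. Leave the other things on the bench where they are.

Things in the scene. Friction and masses are not known exactly. Their poses are not given: they have to be found in the camera images.
- adapter: Loose aluminium vacuum adapter, 0.6 to 1.0 kg, upright: round foot flange 110 mm across, 26 mm thick; neck 56 mm across; upper flange 72 mm across at its widest (50 to 52 mm up), tapering to 58 mm at the top. Origin: centre of the foot's underside, z up. Same at every yaw.
- adapter_top (a point): Centre of the adapter's flat sealing face, its top, 62 mm above its underside. The cap is pushed straight down here, any yaw, centred within 2 mm: its catches meet the taper with the rib centre about 90 mm above the adapter's underside, resistance grows to 7 to 15 N, then near 84 mm it suddenly drops and the catches draw the cap down; home, its top lies on this face, rib centre at 78 mm.
- stop: Fixed red corner stop: two walls 104 mm long, 14 thick, 26 high, at right angles, a V open to its -x (walls on its +x side). Origin, on the bench: where the adapter foot's centre is when the foot touches both walls (inner faces 55 mm from it, 45 degrees either side of +x). A flat yellow taped ring, 121 mm across, marks the spot. The way in is along +x.
- cap_grip (a point): Centre of the grip rib of the yellow snap cap, a loose plastic cup of 0.12 kg lying right way up, open below, 85 mm across, 26 mm tall. The rib on its top is 44 mm long (x), 16 wide (y), 24 tall, so 50 mm in all; this point is 38 mm above the cap's lower edge and on its axis.
- cap_mouth (a point): Centre of the cap's open underside, at its lower edge, on its axis. The cavity is 22 mm deep, 79 mm across; 6 sprung orange catches reach in to 66 mm across, 6 mm above the lower edge.
- blank: steel blank flange disc, 70 mm across, 13 mm thick, loose; a bystander, origin under its centre
- nipple: steel pipe nipple with two end flanges, 54 mm across, 70 mm tall, standing, loose; a bystander, origin under its centre
- jar: closed jar with a blue lid, 64 mm across, 80 mm tall, loose; a bystander, origin under its centre
- wrench: steel wrench lying flat, loose; a bystander, origin on its underside
- screwdriver: screwdriver lying flat, loose; a bystander, origin on its underside
- gasket: copper ring gasket, 48 mm across, 4 mm thick, lying flat, loose; a bystander, origin under its centre
Mind the look-alikes: they are no part of the job. Of the things that look like the part that bears cap_grip, take the one that is nearest to the robot's base at the start.

How it is judged:
On the way, in this order (a step that is already met when the one before it is completed fails the run):
1. the adapter's foot rests against both walls of the red stop, cap not yet on (horizontal distance between adapter and stop below 0.008 m and height (world z) of adapter below 0.004 m), for 0.2 s.
2. the cap has snapped home on the adapter (z of cap_grip in the frame of adapter between 0.074 and 0.08 m and horizontal distance between cap_grip and adapter below 0.005 m and angle between the z axis of cap_grip and the z axis of adapter, either way round below 0.06 rad), for 0.2 s.
At the end, for the whole second after the job is handed in: Adapter flat on the bench, foot centre within 8 mm of the stop's spot; cap snapped home (rib centre 74 to 80 mm above the adapter's underside, within 5 mm of its axis, level within 0.06 rad); robot touching the cap, which bears on the sealing face with over 5 N through the last second (all of step 1 and all of step 2 and angle between adapter's own z axis and vertical below 0.05 rad and contact force between cap and adapter_c0 above 5 N and contact force between any of the fingers, the arm and cap above 1 N); the arm keeps its last pose, push and grip.
It fails at once if a bystander is moved more than 30 mm (distance of any of blank, nipple, jar, wrench, screwdriver, gasket from where it was at the start of the episode above 0.03 m).
It fails at once if the adapter is lifted or tipped (height (world z) of adapter above 0.015 m or angle between adapter's own z axis and vertical above 0.2 rad).
It also fails if it takes over 62 s, if anything falls off the work surface, if the arm or the gripper's body presses on something with over 40 N, if the wrist force passes 120 N, or if a joint passes its speed limit or range.

## Working session

There is one attempt and no reset: what is moved stays moved. The work goes in short steps, Python scripts to look and compute and a shell command to move; the robot and the scene stay as the last step left them, time stands still between calls to the robot, and variables do not carry over. Pictures are saved under pics/ and viewed, at most 10 in all, crops included, and the job is handed in when it is done.

```bash
ls; mkdir -p pics; cat > h.py <<'E'
import numpy as np, cv2
from scipy.spatial.transform import Rotation as R
from plant import get_state, read_camera, ctrl
def cloud(c):
    h,w=c["range_z"].shape; f=h/2/np.tan(np.radians(c["vfov"])/2)
    K=np.array([[f,0,c["cx"]],[0,f,c["cy"]],[0,0,1]])
    u,v=np.meshgrid(np.arange(w),np.arange(h))
    p=np.stack([u,v],-1).reshape(-1,1,2).astype(np.float64)
    n=cv2.undistortPoints(p,K,np.array([c["k1"],0,0,0,0.])).reshape(h,w,2)
    z=c["range_z"][...,None]
    P=np.concatenate([n*z,z],-1)
    P=P@R.from_quat(c["orientation"]).as_matrix().T+np.array(c["origin"])
    P[c["range_z"]==0]=np.nan
    return P
E
python3 - <<'E'
from h import *
for n in ["scene","top"]:
    c=read_camera(n); cv2.imwrite(f"pics/{n}0.png",c["frame"]); np.savez(f"{n}0.npz",**{k:np.array(v) for k,v in c.items()})
    print(n,c["origin"],c["orientation"],c["vfov"],c["k1"])
print(get_state())
E
```

```text
pics
scene [1.37268161 0.90796106 0.96619107] [ 0.35018765  0.82324869 -0.4149968  -0.1655532 ] 45.19930427092129 -0.144418843200341
top [0.46381197 0.0677903  1.0206934 ] [ 0.70773352 -0.70582853  0.01873023 -0.02384388] 55.9119345739417 -0.02753478506172137
{'time': 0.1, 'qpos': array([-1.31100566e+00,  2.87112076e-01,  1.57803403e+00, -4.66231224e-06,
        1.27858459e+00, -1.50027929e-01]), 'dq': array([-2.32263742e-04, -1.18699804e-03, -2.98874727e-03, -1.25303285e-05,
        7.22931268e-04, -3.18909433e-04]), 'joint_efforts': array([ 5.20852336e-04, -4.07298589e+01, -2.93698937e+01, -1.36646822e-04,
        3.45666478e-03,  3.80218694e-06]), 'eef_pos': array([ 0.26880421, -0.61852365,  0.2300603 ]), 'tcp_rot': array([ 9.79078748e-01,  2.03478899e-01, -6.08679887e-05, -1.06728623e-03]), 'contact_force': array([ 0.91328123, -0.44684447,  0.38462136]), 'wrist_torque': array([-0.00146502,  0.0119987 ,  0.01349676]), 'finger_force': 0.0, 'opening': 0.998522650134683}
```

View pics/top0.png

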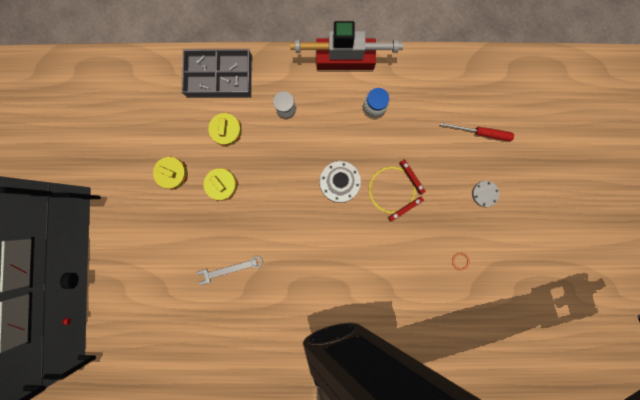

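View pics/scene0.png

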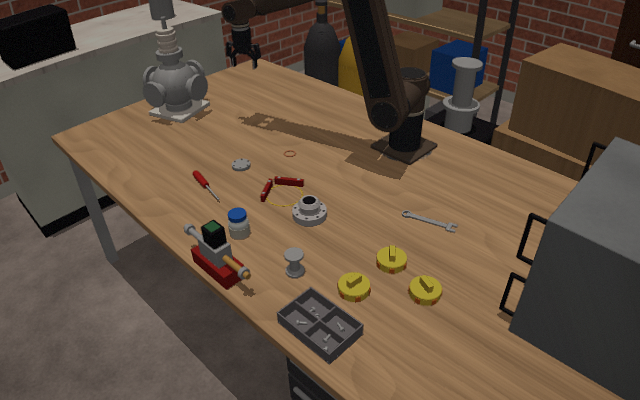

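The top view shows yellow caps at (224,128), (169,172) and (219,184). The adapter is at (340,181), the taped ring at (392,189), and the stop walls at (413,176) and (406,209).

```bash
cat > m.py <<'E'
from h import *
from scipy.optimize import least_squares
def circ(p):
    f=lambda q:np.hypot(p[:,0]-q[0],p[:,1]-q[1])-q[2]
    r=least_squares(f,[*p.mean(0)[:2],.04],loss='soft_l1',f_scale=.001);return r.x
def rim(mask,P):
    m=mask.astype(np.uint8); cs,_=cv2.findContours(m,cv2.RETR_EXTERNAL,cv2.CHAIN_APPROX_NONE)
    c=max(cs,key=cv2.contourArea)[:,0]; p=P[c[:,1],c[:,0]]; return p[~np.isnan(p[:,0])]
def measure(c):
    P=cloud(c); hsv=cv2.cvtColor(c["frame"],cv2.COLOR_BGR2HSV); X,Y,Z=np.moveaxis(P,-1,0)
    yel=(hsv[...,0]>22)&(hsv[...,0]<35)&(hsv[...,1]>180)&(hsv[...,2]>80)
    out={}
    n,l,s,ce=cv2.connectedComponentsWithStats((yel&(Z>.008)).astype(np.uint8))
    for i in range(1,n):
        if s[i,4]<150: continue
        k=l==i; pts=P[k]; zt=pts[:,2]
        rib=pts[zt>np.nanmax(zt)-.006][:,:2]
        w,v=np.linalg.eigh(np.cov(rib.T)); d=v[:,1]
        top=k&(np.abs(Z-.026)<.012)
        print('cap px',ce[i].round(),'rim',circ(rim(k,P)).round(4),'ribmean',rib.mean(0).round(4),'ext',np.ptp((rib-rib.mean(0))@v,axis=0).round(3),'ribdir deg',np.degrees(np.arctan2(d[1],d[0])).round(1),'top z',np.nanmax(zt).round(4),'dist',np.hypot(*rib.mean(0)).round(3))
    return P,hsv,X,Y,Z,yel
E
python3 - <<'E'
from m import *
c=dict(np.load("top0.npz"))
P,hsv,X,Y,Z,yel=measure(c)
u,v=np.meshgrid(np.arange(640),np.arange(400))
# adapter
k=(np.hypot(u-340,v-181)<30)
print('bench z',np.nanmedian(Z[(np.hypot(u-300,v-230)<15)]))
foot=k&(Z>.015)&(Z<.034); topf=k&(Z>.045)
print('foot',circ(rim(k&(Z>.015),P)).round(4),'top',circ(P[topf][:,:2]).round(4),rim(topf,P)[:,:2].mean(0),circ(rim(topf,P)).round(4))
ring=yel&(Z<.008)&(np.hypot(u-392,v-189)<35)
print('ring',ring.sum(),circ(P[ring]).round(4))
red=((hsv[...,0]<8)|(hsv[...,0]>172))&(hsv[...,1]>150)&(np.hypot(u-392,v-189)<50)&(Z>.012)
n,l,s,ce=cv2.connectedComponentsWithStats(red.astype(np.uint8))
for i in range(1,n):
    if s[i,4]>60:
        p=P[l==i]; p=p[p[:,2]>.022][:,:2]; w,V=np.linalg.eigh(np.cov(p.T)); print('wall',p.mean(0).round(4),np.degrees(np.arctan2(V[1,1],V[0,1])).round(1),np.ptp((p-p.mean(0))@V,axis=0))
for nm,a,b in [('jar',377,100),('nip',284,104),('wr',230,270),('blank',486,194)]:
    print(nm,P[b,a].round(3))
E
```

```text
bench z 0.0001118773269451756
foot [0.5526 0.0368 0.0538] top [0.552 0.037 0.025] [0.55253932 0.03704074] [0.5526 0.0367 0.0345]
ring 7 [ 0.5329 -0.103   0.0636]
wall [ 0.5662 -0.1566] -147.1 [0.01485788 0.1018357 ]
wall [ 0.4818 -0.1399] 123.6 [0.01343103 0.05963595]
jar [ 0.756 -0.057  0.079]
nip [0.748 0.18  0.071]
wr [0.316 0.328 0.007]
blank [ 0.521 -0.358  0.012]
```

```bash
sed -i 's/hsv\[...,0\]<35)&(hsv\[...,1\]>180)&(hsv\[...,2\]>80)/hsv[...,0]<38)\&(hsv[...,1]>190)\&(hsv[...,2]>60)/; s/>150: continue/&/' m.py
python3 - <<'E'
from m import *
c=dict(np.load("top0.npz"))
P,hsv,X,Y,Z,yel=measure(c)
print([hsv[b,a].tolist()+[Z[b,a]] for a,b in [(219,195),(169,182),(224,140),(392,167)]], yel.sum(),(yel&(Z>.008)).sum())
u,v=np.meshgrid(np.arange(640),np.arange(400))
ring=(hsv[...,0]>22)&(hsv[...,0]<38)&(hsv[...,1]>170)&(Z<.008)&(np.hypot(u-392,v-189)<35)
print('ring',ring.sum(),circ(P[ring]).round(4))
red=((hsv[...,0]<8)|(hsv[...,0]>172))&(hsv[...,1]>110)&(np.hypot(u-392,v-189)<55)&(Z>.012)
n,l,s,ce=cv2.connectedComponentsWithStats(red.astype(np.uint8))
for i in range(1,n):
    if s[i,4]>30:
        p=P[l==i]; p=p[p[:,2]>.022][:,:2]; w,V=np.linalg.eigh(np.cov(p.T)); print('wall',ce[i],p.mean(0).round(4),np.degrees(np.arctan2(V[1,1],V[0,1])).round(1),np.ptp((p-p.mean(0))@V,axis=0))
E
```

```text
[[30, 171, 212, np.float64(0.026674162679873548)], [28, 176, 211, np.float64(0.027100676535521173)], [29, 173, 211, np.float64(0.030357807134362202)], [25, 177, 202, np.float64(-0.0015058696560010798)]] 43 43
ring 92 [ 0.5337 -0.1062  0.0607]
wall [412.05729167 176.61979167] [ 0.5663 -0.1565] -147.2 [0.01485918 0.10183316]
wall [408.31914894 206.80851064] [ 0.4859 -0.146 ] 123.3 [0.01341968 0.08184149]
```

```bash
sed -i 's/\[...,1\]>190/[...,1]>150/' m.py
python3 - <<'E'
from m import *
c=dict(np.load("top0.npz"))
measure(c)
print(R.from_quat(get_state()["tcp_rot"]).as_matrix().round(3))
E
```

```text
cap px [224. 128.] rim [0.6951 0.3466 0.0413] ribmean [0.6946 0.3467] ext [0.016 0.043] ribdir deg 176.7 top z 0.0542 dist 0.776
cap px [169. 172.] rim [0.5763 0.494  0.0416] ribmean [0.5759 0.4945] ext [0.017 0.043] ribdir deg 68.2 top z 0.0537 dist 0.759
cap px [219. 184.] rim [0.5453 0.356  0.0413] ribmean [0.5452 0.3561] ext [0.016 0.044] ribdir deg -141.1 top z 0.0543 dist 0.651
[[ 0.917  0.398 -0.001]
 [ 0.398 -0.917  0.002]
 [ 0.    -0.002 -1.   ]]
```

```bash
cat > g.py <<'E'
import sys
from h import *
s=get_state(); M=R.from_quat(s["tcp_rot"]).as_matrix()
x,y,z,a=map(float,sys.argv[1:5])
d=M.T@(np.array([x,y,z])-s["eef_pos"])*1000
cur=np.degrees(np.arctan2(M[1,0],M[0,0]))
print('shift',d.round(1),'yaw',round(cur-a,1),'tilt',M[:,2].round(4),'t',s['time'],'F',s['contact_force'].round(1),'j',s['qpos'].round(2))
E
python3 g.py 0.5526 0.0368 0.2 -7
```

```text
shift [ 521.4 -487.9   31.3] yaw 30.5 tilt [-6.0e-04  2.1e-03 -1.0e+00] t 0.1 F [ 0.9 -0.4  0.4] j [-1.31  0.29  1.58 -0.    1.28 -0.15]
```

```bash
python3 -m crank '[[[260,-245,0],15,0],[[260,-245,0],15,0],[[260,-245,0],15,0],[[260,-245,0],15,0],[[260,-245,0],15,0],[[260,-245,0],15,0],[[260,-245,0],15,0],[[260,-245,0],15,0],[[260,-245,0],15,0]]' 20; python3 g.py 0.5526 0.0368 0.15 -7
```

```text
time: 1.0
eef_pos: [0.4101, -0.2895, 0.2311]
tcp_rot: [0.997, 0.075, -0.0, 0.0]
contact_force: [-0.4, -0.8, 0.7]
opening: 0.995
finger_force: 0.0
shift [ 190.  -301.1   81. ] yaw 15.7 tilt [-4.e-04 -1.e-04 -1.e+00] t 1.0 F [-0.4 -0.8  0.7] j [-0.82 -0.1   1.99 -0.    1.25  0.6 ]
```

```bash
python3 -m crank '[[[190,-301,81],15.7,0],[[190,-301,81],15.7,0],[[190,-301,81],15.7,0],[[190,-301,81],15.7,0],[[190,-301,81],15.7,0],[[190,-301,81],15.7,0],[[190,-301,81],15.7,0],[[190,-301,81],15.7,0],[[190,-301,81],15.7,0],[[190,-301,81],15.7,0]]'; python3 g.py 0.5526 0.0368 0.024 -7
python3 - <<'E'
from h import *
c=read_camera("wrist"); cv2.imwrite("pics/w1.png",c["frame"]); P=cloud(c); Z=P[...,2]
m=(Z>.058)&(Z<.066)&(np.hypot(P[...,0]-.5526,P[...,1]-.0368)<.05); p=P[m]; print(m.sum())
cs,_=cv2.findContours(m.astype(np.uint8),0,1); k=max(cs,key=cv2.contourArea)[:,0]
from m import circ; print(circ(P[k[:,1],k[:,0]]))
E
```

```text
time: 2.0
eef_pos: [0.5536, 0.0336, 0.1498]
tcp_rot: [0.998, -0.063, -0.0, 0.0]
contact_force: [0.4, 0.3, 0.3]
opening: 1.002
finger_force: 0.0
shift [ -1.3  -3.1 125.8] yaw -0.3 tilt [-1.e-03 -7.e-04 -1.e+00] t 2.0 F [0.4 0.3 0.3] j [-0.12  0.11  1.94 -0.    1.09  1.58]
5262
[0.55327286 0.03501896 0.031591  ]
```

```bash
python3 -m crank '[[[-1,-1.5,40],0,0],[[-1,-1.5,80],0,0],[[-1,-1.5,100],0,0],[[-1,-1.5,115],0,0],[[-1,-1.5,126],0,0],[[-1,-1.5,126],0,0]]'; python3 g.py 0.553 0.0358 0.024 -7
```

```text
time: 2.65
eef_pos: [0.5521, 0.0357, 0.0236]
tcp_rot: [0.998, -0.064, -0.001, 0.0]
contact_force: [-0.3, 1.0, -0.9]
opening: 0.997
finger_force: 0.0
shift [ 0.9 -0.2 -0.4] yaw -0.3 tilt [-1.5e-03  1.0e-04 -1.0e+00] t 2.65 F [-0.3  1.  -0.9] j [-0.12  0.29  2.   -0.    0.85  1.58]
```

Clear of contact. Now I'll close gently on the flange.

```bash
python3 -m crank '[[[0,0,0],0,40],[[0,0,0],0,70],[[0,0,0],0,100],[[0,0,0],0,100],[[0,0,0],0,100],[[0,0,0],0,100]]' 25; python3 g.py 0.5337 -0.1062 0.024 -7; python3 - <<'E'
from m import *
c=read_camera("wrist"); P=cloud(c);Z=P[...,2]
c2=read_camera("scene"); cv2.imwrite("pics/s2.png",cv2.resize(c2["frame"][120:290,180:440],None,fx=3,fy=3))
E
```

```text
time: 3.25
eef_pos: [0.5536, 0.0358, 0.0261]
tcp_rot: [0.998, -0.063, 0.001, 0.001]
contact_force: [-1.9, -2.9, 7.1]
opening: 0.822
finger_force: 28.4
shift [ -2.  143.4   2.2] yaw -0.2 tilt [ 0.0022 -0.0016 -1.    ] t 3.25 F [-1.9 -2.9  7.1] j [-0.12  0.29  2.   -0.    0.86  1.58]
```

View pics/s2.png

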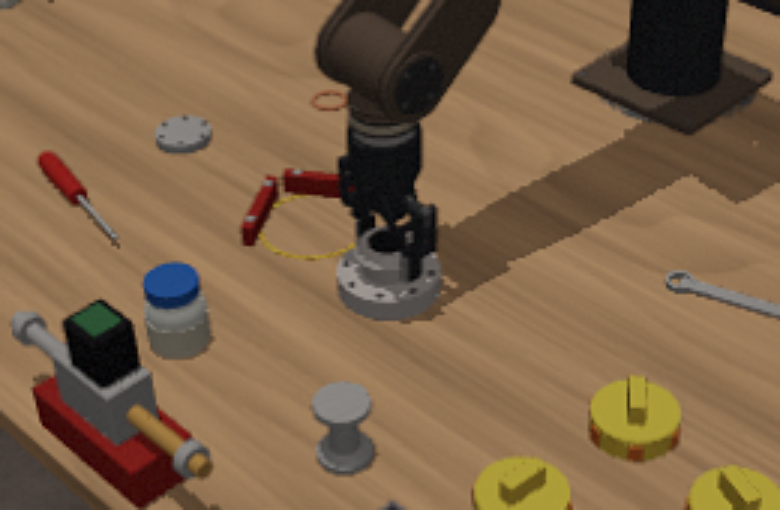

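Gripped on the upper flange at about 70 mm, with the adapter flat on the bench (crop about (388,275)). Sliding it along tool y towards the stop.

```bash
python3 -m crank '[[[0,8,0],0,100],[[-1,20,0],0,100],[[-1,34,0],0,100],[[-1,48,0],0,100],[[-1,62,0],0,100],[[-1,76,0],0,100],[[-1,90,0],0,100],[[-2,104,0],0,100],[[-2,118,0],0,100],[[-2,130,0],0,100]]'; python3 -m crank '[[[0,4,0],0,100],[[0,7,0],0,100],[[0,7,0],0,100]]';  python3 g.py 0.5337 -0.1062 0.024 -7
```

```text
time: 4.35
eef_pos: [0.5361, -0.0913, 0.0261]
tcp_rot: [0.998, -0.063, 0.002, -0.001]
contact_force: [0.6, 5.5, 5.5]
opening: 0.817
finger_force: 28.4
time: 4.65
eef_pos: [0.5352, -0.0985, 0.026]
tcp_rot: [0.998, -0.063, 0.002, -0.001]
contact_force: [-0.0, 3.6, 5.6]
opening: 0.817
finger_force: 28.4
shift [-0.5  7.9  2. ] yaw -0.3 tilt [ 4.2e-03  8.0e-04 -1.0e+00] t 4.65 F [-0.   3.6  5.6] j [-0.37  0.27  2.02  0.    0.85  1.33]
```

```bash
python3 -m crank '[[[0,2,0],0,100],[[0,4,0],0,100],[[0,6,0],0,100],[[0,6,0],0,100]]'; python3 -m crank '[[[0,1,0],0,100],[[0,2,0],0,100],[[0,2,0],0,100]]';  python3 g.py 0.5337 -0.1062 0.024 -7
```

```text
time: 5.05
eef_pos: [0.5345, -0.1038, 0.0261]
tcp_rot: [0.998, -0.063, 0.002, -0.001]
contact_force: [1.5, 4.1, 6.2]
opening: 0.823
finger_force: 28.5
time: 5.35
eef_pos: [0.5342, -0.1056, 0.026]
tcp_rot: [0.998, -0.063, 0.002, -0.001]
contact_force: [1.7, 6.1, 6.5]
opening: 0.821
finger_force: 28.5
shift [-0.4  0.6  2. ] yaw -0.3 tilt [ 0.0042  0.0017 -1.    ] t 5.35 F [1.7 6.1 6.5] j [-0.38  0.27  2.02  0.    0.85  1.31]
```

```bash
python3 -m crank '[[[0,1,0],0,100],[[0,1,0],0,100]]'; python3 -m crank '[[[0,1,0],0,100],[[0,1,0],0,100]]';  python3 -m crank '[[[0,1,0],0,100],[[0,1,0],0,100]]'
```

```text
time: 5.55
eef_pos: [0.5341, -0.1062, 0.0261]
tcp_rot: [0.998, -0.063, 0.002, -0.001]
contact_force: [2.0, 7.7, 7.0]
opening: 0.818
finger_force: 28.5
time: 5.75
eef_pos: [0.534, -0.1063, 0.0261]
tcp_rot: [0.998, -0.063, 0.002, -0.002]
contact_force: [0.5, 10.5, 7.2]
opening: 0.813
finger_force: 28.7
time: 5.95
eef_pos: [0.5339, -0.1064, 0.0262]
tcp_rot: [0.998, -0.063, 0.002, -0.003]
contact_force: [0.9, 13.0, 8.8]
opening: 0.817
finger_force: 28.9
```

Force rises while the TCP has stopped moving, so the foot is seated against the walls. Releasing and rising.

```bash
python3 -m crank '[[[0,-1,0],0,60],[[0,-2,0],0,0],[[0,-2,0],0,0],[[0,-2,0],0,0],[[0,-2,0],0,0],[[0,-2,-20],0,0],[[0,-2,-60],0,0],[[0,-2,-110],0,0],[[0,-2,-150],0,0],[[0,-2,-150],0,0]]'; python3 - <<'E'
from m import *
c=read_camera("wrist"); cv2.imwrite("pics/w3.png",c["frame"]); P=cloud(c); Z=P[...,2]
m=(Z>.058)&(Z<.066)&(np.hypot(P[...,0]-.534,P[...,1]+.106)<.05)
cs,_=cv2.findContours(m.astype(np.uint8),0,1); k=max(cs,key=cv2.contourArea)[:,0]
print(circ(P[k[:,1],k[:,0]]))
E
python3 g.py 0.5453 0.3561 0.17 38.9
```

```text
time: 6.95
eef_pos: [0.5362, -0.1099, 0.182]
tcp_rot: [0.998, -0.063, 0.007, 0.002]
contact_force: [0.7, -0.3, 0.2]
opening: 0.998
finger_force: 0.0
[ 0.53381996 -0.10617539  0.03163132]
shift [ -48. -463.    7.] yaw -46.1 tilt [ 0.0077 -0.0031 -1.    ] t 7.0 F [-0.6 -0.6 -1. ] j [-0.39  0.05  1.95 -0.    1.14  1.31]
```

View pics/w3.png

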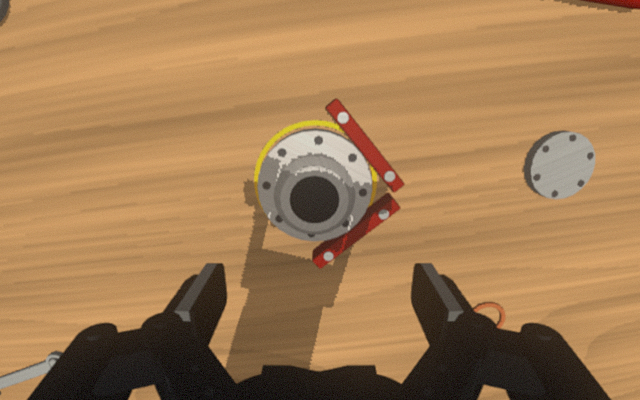

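The wrist view shows the foot (318,185) touching both walls, at (385,175) and (330,245). The wrist fit puts the adapter at (0.5338, −0.1062). Going to the nearest cap.

```bash
python3 -m crank '[[[-48,-461,7],-46,0],[[-48,-461,7],-46,0],[[-48,-461,7],-46,0],[[-48,-461,7],-46,0],[[-48,-461,7],-46,0],[[-48,-461,7],-46,0],[[-48,-461,7],-46,0],[[-48,-461,7],-46,0],[[-48,-461,7],-46,0],[[-48,-461,7],-46,0]]';python3 -m crank '[[[0,0,0],0,0],[[0,0,0],0,0],[[0,0,0],0,0]]'; python3 - <<'E'
from m import *
c=read_camera("wrist"); cv2.imwrite("pics/w4.png",c["frame"]); measure(c)
E
python3 g.py 0.5453 0.3561 0.02 38.9
```

```text
time: 8.0
eef_pos: [0.5408, 0.3589, 0.1647]
tcp_rot: [0.943, 0.334, -0.002, -0.0]
contact_force: [0.1, -0.2, 0.6]
opening: 1.0
finger_force: 0.0
time: 8.3
eef_pos: [0.5426, 0.3534, 0.1666]
tcp_rot: [0.944, 0.331, -0.001, 0.0]
contact_force: [0.0, -0.2, 0.6]
opening: 1.0
finger_force: 0.0
cap px [211.  51.] rim [0.576  0.4935 0.0417] ribmean [0.5766 0.4936] ext [0.017 0.044] ribdir deg 67.1 top z 0.0538 dist 0.759
cap px [441.  50.] rim [0.6943 0.3474 0.0416] ribmean [0.6944 0.348 ] ext [0.016 0.044] ribdir deg 175.3 top z 0.0537 dist 0.777
cap px [318. 180.] rim [0.5457 0.3573 0.0414] ribmean [0.5464 0.358 ] ext [0.016 0.043] ribdir deg -141.1 top z 0.0538 dist 0.653
shift [  3.8  -0.5 147. ] yaw -0.3 tilt [-7.e-04 -6.e-04 -1.e+00] t 8.35 F [ 0.1  0.8 -0.2] j [ 0.42  0.28  1.7  -0.    1.16  1.32]
```

```bash
python3 -m crank '[[[3.5,-1,40],0,0],[[3.5,-1,80],0,0],[[3.5,-1,110],0,0],[[3.5,-1,128],0,0],[[3.5,-1,138],0,0],[[3.5,-1,138],0,0],[[3.5,-1,138],0,0]]'; python3 g.py 0.5456 0.3570 0.028 38.9
```

```text
time: 9.05
eef_pos: [0.5459, 0.3586, 0.031]
tcp_rot: [0.943, 0.332, 0.001, -0.0]
contact_force: [0.1, 0.6, -0.5]
opening: 1.003
finger_force: 0.0
shift [-1.2  1.   3. ] yaw -0.1 tilt [ 0.0025  0.0011 -1.    ] t 9.05 F [ 0.1  0.6 -0.5] j [ 0.43  0.46  1.75 -0.    0.93  1.32]
```

```bash
python3 -m crank '[[[-1,1,2],0,60],[[-1,1,2],0,120],[[-1,1,2],0,180],[[-1,1,2],0,255],[[-1,1,2],0,255],[[-1,1,2],0,255],[[-1,1,2],0,255],[[-1,1,2],0,255],[[-1,1,2],0,255]]' 80; python3 g.py 0.5456 0.3570 0.028 38.9
```

```text
time: 9.95
eef_pos: [0.5449, 0.3572, 0.0279]
tcp_rot: [0.943, 0.332, 0.0, -0.0]
contact_force: [-0.6, 0.4, 3.4]
opening: 0.168
finger_force: 80.2
shift [ 0.5  0.6 -0.1] yaw -0.1 tilt [ 9.e-04  5.e-04 -1.e+00] t 9.95 F [-0.6  0.4  3.4] j [0.42 0.46 1.75 0.   0.93 1.32]
```

```bash
python3 -m crank '[[[0,0,-10],0,255],[[0,0,-30],0,255],[[0,0,-70],0,255],[[0,0,-110],0,255],[[0,0,-140],0,255],[[0,0,-140],0,255],[[0,0,-140],0,255]]'; python3 g.py 0.5338 -0.1062 0.168 38.9;  python3 - <<'E'
from m import *
c=read_camera("top"); measure(c)
c=read_camera("scene"); cv2.imwrite("pics/s5.png",cv2.resize(c["frame"][100:320,250:500],None,fx=2.5,fy=2.5))
E
```

```text
time: 10.65
eef_pos: [0.5442, 0.3568, 0.1673]
tcp_rot: [0.943, 0.332, -0.0, 0.0]
contact_force: [-0.3, 0.5, -1.6]
opening: 0.165
finger_force: 79.7
shift [-298.1  354.4   -0.7] yaw -0.1 tilt [-0. -0. -1.] t 10.65 F [-0.3  0.5 -1.6] j [ 0.42  0.29  1.69 -0.    1.16  1.32]
cap px [224. 128.] rim [0.6951 0.3467 0.0414] ribmean [0.695  0.3466] ext [0.017 0.043] ribdir deg 174.6 top z 0.0547 dist 0.777
cap px [210. 183.] rim [0.5353 0.334  0.0203] ribmean [0.536  0.3378] ext [nan nan] ribdir deg nan top z 0.2373 dist 0.634m.py:18: RuntimeWarning: Degrees of freedom <= 0 for slice
  w,v=np.linalg.eigh(np.cov(rib.T)); d=v[:,1]
  c *= np.true_divide(1, fact)
  c *= np.true_divide(1, fact)
```

View pics/s5.png

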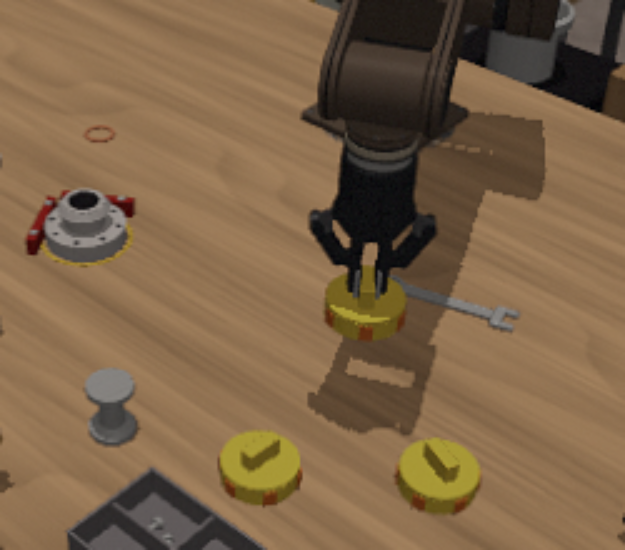

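The cap is held level (crop about (365,300)) and the adapter sits in the stop at (85,225). Carrying it over.

```bash
python3 -m crank '[[[-25,30,0],0,255],[[-60,70,0],0,255],[[-90,106,0],0,255],[[-120,142,0],0,255],[[-150,178,0],0,255],[[-180,214,0],0,255],[[-210,250,0],0,255],[[-240,286,0],0,255],[[-270,320,0],0,255],[[-298,354,0],0,255]]';python3 -m crank '[[[0,0,0],0,255],[[0,0,0],0,255],[[0,0,0],0,255],[[0,0,0],0,255]]'; python3 g.py 0.5338 -0.1062 0.168 38.9;  python3 - <<'E'
from m import *
from scipy.spatial import cKDTree
e=get_state()["eef_pos"]; print(e)
for n in ["wrist","scene","top"]:
    c=read_camera(n); P=cloud(c); hsv=cv2.cvtColor(c["frame"],cv2.COLOR_BGR2HSV)
    k=(hsv[...,0]>20)&(hsv[...,0]<38)&(hsv[...,1]>130)&(np.hypot(P[...,0]-e[0],P[...,1]-e[1])<.06)&(P[...,2]>.12)
    p=P[k]; print(n,k.sum(),p.min(0),p.max(0))
    side=p[(p[:,2]>e[2]-.026)&(p[:,2]<e[2]-.008)]   # outer wall
    if len(side)>20:
        f=lambda q:np.hypot(side[:,0]-q[0],side[:,1]-q[1])-.0425
        r=least_squares(f,e[:2],loss='soft_l1',f_scale=.001); print('axis',r.x,'minus tcp',(r.x-e[:2])*1000,len(side),np.median(abs(r.fun)))
    top=p[abs(p[:,2]-(e[2]-.002))<.005]
    if len(top)>50:
        A=np.c_[top[:,:2]-e[:2],np.ones(len(top))]; print('topplane',np.linalg.lstsq(A,top[:,2],rcond=None)[0])
    cv2.imwrite(f"pics/{n}6.png",c["frame"])
    k2=(P[...,2]>.058)&(P[...,2]<.066)&(np.hypot(P[...,0]-.534,P[...,1]+.106)<.05)
    print('adapter top pts',k2.sum())
E
```

```text
time: 11.75
eef_pos: [0.532, -0.107, 0.1647]
tcp_rot: [0.943, 0.332, -0.002, -0.002]
contact_force: [0.4, -0.3, -1.6]
opening: 0.17
finger_force: 79.6
time: 12.15
eef_pos: [0.5335, -0.1042, 0.1664]
tcp_rot: [0.943, 0.333, -0.001, -0.001]
contact_force: [-0.6, -0.1, -1.5]
opening: 0.166
finger_force: 79.6
shift [-1.   1.7 -1.6] yaw -0.0 tilt [-1.6e-03  9.0e-04 -1.0e+00] t 12.15 F [-0.6 -0.1 -1.5] j [-0.38  0.06  1.96  0.    1.12  0.51]
[ 0.5334954  -0.10419891  0.16640005]
wrist 18066 [ 0.49257507 -0.14558723  0.14193688] [ 0.57895284 -0.05128563  0.25785132]
axis [ 0.53325731 -0.10322284] minus tcp [-0.23808756  0.97606888] 518 0.00011575877539734061
topplane [-0.00831242 -0.00511605  0.1658548 ]
adapter top pts 222
scene 369 [ 0.49354196 -0.1419034   0.13832241] [ 0.58005129 -0.05785394  0.20829894]
axis [ 0.53400997 -0.10287412] minus tcp [0.51457535 1.32479321] 68 0.0018852341584384112
topplane [-0.01380014 -0.02290959  0.16586944]
adapter top pts 163
top 143 [ 0.51157363 -0.08412893  0.15728613] [ 0.57145446 -0.04499489  0.39991834]
topplane [-0.0007627  -0.00549041  0.16497125]
adapter top pts 2
```

```bash
python3 -m crank '[[[-1.5,2.6,15],0,255],[[-1.5,2.6,35],0,255],[[-1.5,2.6,50],0,255],[[-1.5,2.6,60],0,255],[[-1.5,2.6,66],0,255],[[-1.5,2.6,66],0,255],[[-1.5,2.6,66],0,255],[[-1.5,2.6,66],0,255]]' 100; cat > k.py <<'E'
from m import *
s=get_state(); e=s["eef_pos"]; print(e,s["contact_force"],s["wrist_torque"])
for n in ["wrist","scene"]:
    c=read_camera(n); P=cloud(c); hsv=cv2.cvtColor(c["frame"],cv2.COLOR_BGR2HSV)
    k=(hsv[...,0]>20)&(hsv[...,0]<38)&(hsv[...,1]>130)&(np.hypot(P[...,0]-e[0],P[...,1]-e[1])<.06)&(P[...,2]>.05)
    p=P[k]; side=p[(p[:,2]>e[2]-.026)&(p[:,2]<e[2]-.008)]
    f=lambda q:np.hypot(side[:,0]-q[0],side[:,1]-q[1])-.0425
    r=least_squares(f,e[:2],loss='soft_l1',f_scale=.001); print(n,'cap axis',r.x,len(side))
    k=(P[...,2]>.003)&(P[...,2]<.022)&(np.hypot(P[...,0]-.534,P[...,1]+.106)<.06)&(hsv[...,1]<60)
    q=P[k]; q=q[np.hypot(q[:,0]-.534,q[:,1]+.106)>.05]
    f=lambda a:np.hypot(q[:,0]-a[0],q[:,1]-a[1])-.055
    if len(q)>20: r=least_squares(f,[.534,-.106],loss='soft_l1',f_scale=.001); print(n,'foot axis',r.x,len(q))
cv2.imwrite("pics/scene_k.png",cv2.resize(c["frame"][120:260,230:390],None,fx=4,fy=4))
E
python3 k.py; python3 g.py 0.5342 -0.1070 0.08 38.9
```

```text
time: 13.1
eef_pos: [0.5351, -0.109, 0.1023]
tcp_rot: [0.943, 0.332, 0.001, 0.001]
contact_force: [1.0, -0.5, -0.6]
opening: 0.164
finger_force: 101.8
[ 0.53505381 -0.10895288  0.10227375] [ 1.02709109 -0.52398726 -0.56347944] [-0.01719689  0.06309355  0.01520447]
wrist cap axis [ 0.5348934  -0.10801122] 490
wrist foot axis [ 0.53262486 -0.10644555] 142
scene cap axis [ 0.53539668 -0.10792019] 67
scene foot axis [ 0.53360757 -0.10609337] 124
shift [ 0.6 -2.  22.2] yaw -0.1 tilt [ 1.6e-03 -6.0e-04 -1.0e+00] t 13.2 F [ 0.2  0.2 -0.5] j [-0.39  0.15  1.99  0.    1.    0.51]
```

View pics/scene_k.png

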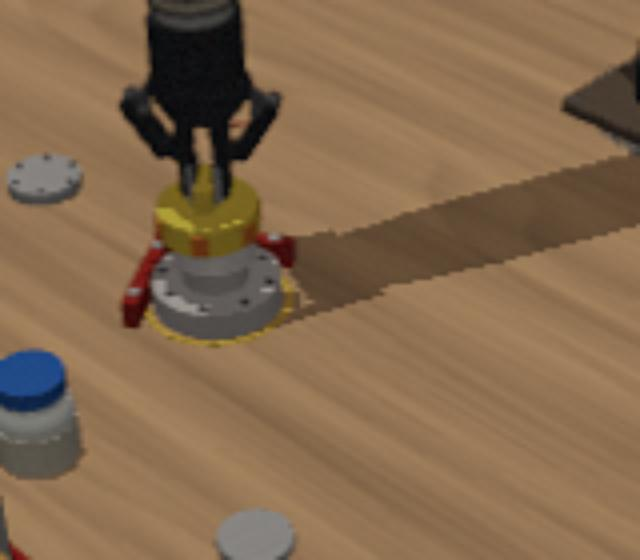

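The cap hovers above the flange at about (207,215); the foot is still in the stop at (215,285). Letting it settle, then correcting the offset.

```bash
python3 -m crank '[[[0,0,0],0,255],[[0,0,0],0,255],[[0,0,0],0,255]]';python3 g.py 0.5337 -0.1072 0.085 38.9; python3 k.py
```

```text
time: 13.5
eef_pos: [0.5344, -0.1087, 0.1015]
tcp_rot: [0.943, 0.332, 0.0, 0.0]
contact_force: [-0.1, -0.0, -1.3]
opening: 0.167
finger_force: 101.8
shift [ 0.4 -1.6 16.5] yaw -0.1 tilt [ 2.e-04 -1.e-04 -1.e+00] t 13.5 F [-0.1 -0.  -1.3] j [-0.39  0.15  1.99  0.    1.    0.51]
[ 0.53439606 -0.10867778  0.10146995] [-0.06319265 -0.02687057 -1.33163196] [0.01153705 0.001963   0.04403306]
wrist cap axis [ 0.53421761 -0.1077233 ] 491
wrist foot axis [ 0.5326493  -0.10645886] 138
scene cap axis [ 0.53474871 -0.10804042] 67
scene foot axis [ 0.53382146 -0.10582799] 127
```

```bash
python3 -m crank '[[[0.4,-1.6,0],0,255],[[0.4,-1.6,5],0,255],[[0.4,-1.6,10],0,255],[[0.4,-1.6,14],0,255],[[0.4,-1.6,17],0,255],[[0.4,-1.6,17],0,255],[[0.4,-1.6,17],0,255],[[0.4,-1.6,17],0,255]]'; python3 k.py; python3 g.py 0.5337 -0.1072 0.08 38.9
```

```text
time: 14.4
eef_pos: [0.5339, -0.1072, 0.0846]
tcp_rot: [0.943, 0.332, 0.0, 0.0]
contact_force: [0.9, 0.1, -0.6]
opening: 0.158
finger_force: 101.8
[ 0.53388229 -0.10724666  0.08455915] [ 0.94674378  0.11090868 -0.64567229] [-0.08307916 -0.01289116 -0.03673344]
wrist cap axis [ 0.53367081 -0.10629503] 496
wrist foot axis [ 0.53266306 -0.10648626] 194
scene cap axis [ 0.53449672 -0.10620606] 62
scene foot axis [ 0.53347616 -0.1059627 ] 134
shift [-0.1 -0.1  4.6] yaw -0.1 tilt [ 5.e-04 -2.e-04 -1.e+00] t 14.5 F [-0.4 -0.8 -0.9] j [-0.38  0.17  2.   -0.    0.96  0.51]
```

```bash
python3 -m crank '[[[-0.4,-0.3,2],0,255],[[-0.4,-0.3,4],0,255],[[-0.4,-0.3,5],0,255],[[-0.4,-0.3,6],0,255],[[-0.4,-0.3,7],0,255],[[-0.4,-0.3,7],0,255]]'; python3 -m crank '[[[0,0,1],0,255],[[0,0,2],0,255]]';  python3 -m crank '[[[0,0,1],0,255],[[0,0,2],0,255]]'
```

```text
time: 15.1
eef_pos: [0.5337, -0.1073, 0.079]
tcp_rot: [0.943, 0.332, 0.0, 0.0]
contact_force: [-3.1, 1.4, 7.4]
opening: 0.16
finger_force: 103.6
time: 15.3
eef_pos: [0.5342, -0.1074, 0.0782]
tcp_rot: [0.943, 0.332, 0.0, 0.0]
contact_force: [-4.1, 2.0, 13.9]
opening: 0.161
finger_force: 104.3
time: 15.5
eef_pos: [0.5348, -0.1076, 0.0773]
tcp_rot: [0.943, 0.332, 0.001, 0.001]
contact_force: [-4.9, 2.6, 16.1]
opening: 0.167
finger_force: 104.7
```

Side force shows the cap about 1 mm too far towards +x; nudging it back while pressing.

```bash
python3 -m crank '[[[-0.6,-1.1,0],0,255],[[-0.6,-1.1,0],0,255]]'; python3 -m crank '[[[0,0,1],0,255],[[0,0,2],0,255]]';  python3 -m crank '[[[0,0,1],0,255],[[0,0,2],0,255]]'
```

```text
time: 15.7
eef_pos: [0.5344, -0.1075, 0.0769]
tcp_rot: [0.943, 0.332, 0.002, 0.002]
contact_force: [-1.9, 0.9, 10.8]
opening: 0.164
finger_force: 103.9
time: 15.9
eef_pos: [0.5346, -0.1075, 0.0752]
tcp_rot: [0.943, 0.332, 0.002, 0.002]
contact_force: [-2.6, 1.3, 14.3]
opening: 0.162
finger_force: 104.1
time: 16.1
eef_pos: [0.5334, -0.1074, 0.0702]
tcp_rot: [0.943, 0.332, 0.002, 0.002]
contact_force: [2.2, -0.7, -2.8]
opening: 0.162
finger_force: 101.8
```

The force dropped at TCP z of about 0.070, so the cap has snapped. Pressing on.

```bash
python3 -m crank '[[[0,0,1],0,255],[[0,0,2],0,255],[[0,0,2],0,255]]';  python3 -m crank '[[[0,0,1],0,255],[[0,0,1],0,255]]'
```

```text
time: 16.4
eef_pos: [0.5318, -0.1067, 0.0679]
tcp_rot: [0.943, 0.332, -0.001, -0.0]
contact_force: [-2.8, 0.5, 6.6]
opening: 0.161
finger_force: 103.4
time: 16.6
eef_pos: [0.5318, -0.1067, 0.0679]
tcp_rot: [0.943, 0.332, -0.001, -0.001]
contact_force: [-5.6, 1.1, 11.2]
opening: 0.159
finger_force: 104.1
```

```bash
python3 -m crank '[[[-0.8,-0.6,0.5],0,255],[[-0.8,-0.6,1],0,255],[[-0.8,-0.6,1],0,255]]';  python3 -m crank '[[[0,0,0],0,255],[[0,0,0],0,255],[[0,0,0],0,255],[[0,0,0],0,255],[[0,0,0],0,255]]'; python3 k.py
```

```text
time: 16.9
eef_pos: [0.5318, -0.1067, 0.0679]
tcp_rot: [0.943, 0.332, 0.0, -0.0]
contact_force: [-4.2, 2.4, 13.8]
opening: 0.161
finger_force: 104.3
time: 17.4
eef_pos: [0.5318, -0.1067, 0.0679]
tcp_rot: [0.943, 0.332, 0.0, -0.0]
contact_force: [-4.4, 3.1, 14.1]
opening: 0.163
finger_force: 104.3
[ 0.53183484 -0.1067018   0.06791167] [-4.40033719  3.08600084 14.07734678] [0.38020052 0.66450447 0.0292819 ]
wrist cap axis [ 0.53161803 -0.10569834] 352
wrist foot axis [ 0.53227364 -0.10621414] 248
scene cap axis [ 0.53158479 -0.10561016] 34
scene foot axis [ 0.53334801 -0.10569213] 133
```

View pics/scene_k.png

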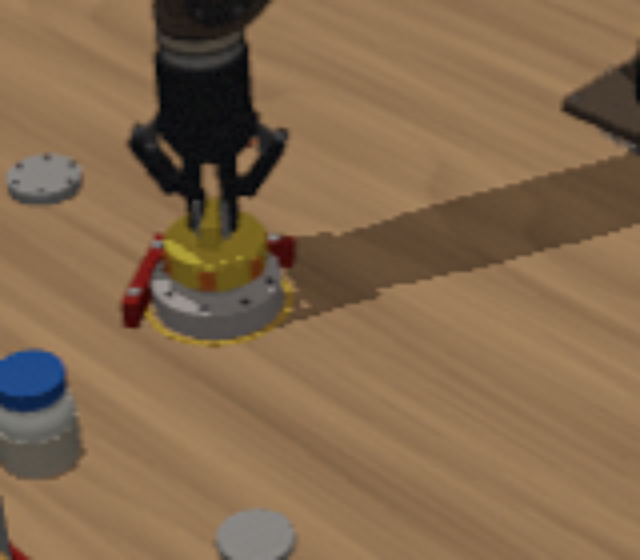

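The cap is flush on the adapter at (215,245), with the foot still in the stop. The push is steady at about 14 N, so I'm handing in.

```bash
python3 -c "
from plant import ctrl
print(ctrl.sign_off())"
```

```text
the job is handed in; nothing more can be done
None
```

I slid the adapter into the red stop, snapped the nearest yellow cap home, and handed the job in at about 17.5 s while pressing down with a steady 14 N or so; sign-off returned no verdict.

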